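# Lay the tools in their tray

## Robot

A 6-joint arm with a two-finger parallel gripper is mounted at the origin on a cart in front of the work surface, level with it; the furniture and walls round the work are solid. World frame = base frame: x ahead of the robot, y to its left, z up, the work surface at z = 0. Lengths are in m, angles in degrees, forces in N, time in s.
With the tool pointing down it reaches from about 0.375 to 0.9 m from the base axis. Payload 3.1 kg.
Tool frame: the origin (TCP) lies at the very end of the fingers, on their centre line; the grasp point (between the pads) lies 19 mm behind it; z points along the fingers, y is the line along which they close (so a half turn about z gives the same grasp; the last joint's range is limited). The gripper opens to 87 mm and grips with 3 to 60 N. Pads are 19 mm wide; open, the fingers measure 117 mm over their backs; the gripper's body (75 mm by 190 mm) begins 51 mm behind the grasp point.
Start: joints at [59.845, 30.224, 82.088, -0, 67.689, -10.227], TCP at [0.213, 0.588, 0.223] pointing down, gripper open.
Joint ranges: [-176.69, 176.69], [-43.24, 126.21], [12.49, 139.97], [-82, 262], [0, 151.66], [-163.58, 163.58]. Speed limits (degrees/s): [159.86, 159.86, 180, 180, 180, 180].

## Interface

Orientations are given as a 3x3 rotation matrix whose columns are the frame's x, y, z axes.
In Python, from rig import bot gives the robot as it stands.
- The arm moves only by the tool move_arm, never from a script. Its argument "increments" is a list of rows, each an object with "xyz": the shift along the tool's x, y, z in mm, a list of three; "roll": the turn about the tool's z in rad; "grip": the opening in per cent of the stroke, from 0 (shut) to 100 (fully open). A call has 1 to 5 rows; each row shifts and turns the commanded pose from where the row before left it, along the tool's axes as they then stand; what a row does not reach is not made up. A row lasts 1/12 s, in which the tool goes at most 41.7 mm and 7.16 degrees, less where a joint would pass 70% of its speed; a pose out of reach is approached as far as the arm can. A call is refused whole if a number of a shift passes 41.7 or a number of a turn 0.125, either way. A call with a gripper value outside its range is refused whole. The fingers move at their own pace and stop on an object; the grip force is fixed at half the most. Time passes only in rows, so rows that do not move let the fingers close. It gives the time, the measured TCP pose, the force, the opening and the grip force at its end, in the units of the state.
- bot.read_state(): the state, without advancing time (a new reading comes with each control period).
- bot.capture(name): name is "scene" or "top" or "wrist"; returns (picture, depth): 420x560x3 uint8, red, green, blue; 420x560 float32, m along the optical axis (not along the pixel's ray), 0 where there is no reading.
- bot.camera_model(name): a dict with "intrinsics" (3x3 intrinsics, pixels), "rvec" (rotation vector, rad) and "tvec" (3), from world to camera coordinates, as OpenCV has them; the wrist camera has in their place "tool_from_camera" (4x4, takes a point from camera to tool coordinates, whose origin is the TCP and whose axes are the flange's). Camera axes: x right, y down, z forward; pixel columns grow to the right and rows downward; lengths in m; the calibration is good to about 2 mm. A picture is of the moment at which its call begins: read the wrist's pose just before it. camera_model takes no time and is no camera call.
- bot.hand_in(): hands the job in; it is judged then, once.
Trained networks look in the newest picture that a camera, given by its name, has taken for a name from the list of things; names that differ only in an ending like _2 or _b are one class to them, and where a whole thing is asked for, a point or a joint stands for the part that bears it (a point fixed in the world has none). Each returns a list of dicts, best first, with "conf" (0 to 1); they miss things now and then, are a little off and sometimes report something else, mostly with a low value. They report only what shows in the picture. A call takes as long as a camera call. They do not tell look-alikes from the thing itself.
- bot.spot_in(label, camera): "at" ([x, y, z] in m, in the coordinates of the camera as it stood for that picture, good to about 4 mm: the middle of the surface that is visible of it).
- bot.trace(label, camera): "mask" (420x560 bool, what is visible of it).
The state is a dict: "time_s": time; "joint_positions": joint angles; "qvel": joint speeds; "tau": joint torques, N m; "position": TCP position; "tcp_rot": TCP orientation; "force": force on the tool from outside, world axes, zero at the start; "moment": the same for the moment, N m; "opening": opening from 0.0 (shut) to 1.0 (fully open); "grasp_force": force on a finger pad.
Only numpy, scipy, OpenCV 4.12 (cv2) and the standard library are available. Lean on these libraries where they do the work, as an engineer would, in place of code of your own. Each camera call takes 0.05 s, during which the arm holds its last target. There are 200 camera calls.

## Task

Take the wooden-handled modelling tool and the steel punch off their sloping rests and lay each one flat in the tray compartment shaped for it, the modelling tool with its blade in the narrow slot and the punch in the short straight compartment. Lay them down in place, do not let them drop or topple in from above, and leave the paint bottle, the roll of tape and the mug where they are.

Things in the scene. Friction and masses are not known exactly. Their poses are not given: they have to be found in the camera images.
- tray: Fixed grey tray, 224 (x) x 132 (y) x 24 mm high, origin under its centre, z up. Compartment floors 12 mm above the table, walls 12 mm higher. A finger well (floor 4 mm above the table, open at both sides) crosses it from x = -55 to +5. Long compartment, centre y = +28: 32 mm wide from x = -97 to +36, then an 18 mm wide blade slot to +98. Short one, centre y = -30: 24 mm wide, x = -82 to +32.
- long_seat (a point): Point in the long compartment where the middle of the laid modelling tool belongs, in tray coordinates (0, 28, 22.5) mm; axes as the tray's, +x towards the blade slot.
- short_seat (a point): Point in the short compartment where the middle of the laid punch belongs, in tray coordinates (-25, -30, 18.5) mm; axes as the tray's, x along the compartment.
- rest_long: Fixed wooden rest holding the modelling tool at 36 degrees; origin under its base (48 mm wide), +x level from low to high end. The tool's underside lies on a line 62 mm above the origin, rising to +x. Cradles 65 to 35 mm below that point along the slope (14 mm toe stop at the low end) and 32 to 54 mm above it, cheeks 9 mm high, 34 mm over all. Between them sides and underside are free for fingers.
- rest_short: Fixed wooden rest holding the punch, with the same axes, 36 degree slope and line 62 mm above the origin. Cradles 50 to 28 mm below that point along the slope (14 mm toe stop at the low end) and 28 to 46 mm above it, cheeks 7 mm high, 26 mm over all; free for fingers between. Either rest may be the nearer one, each with its own yaw.
- tool_mid (a point): Middle of the modelling tool's length, on its axis; +x along it to the blade. 181 mm long: round wooden handle of 21 mm diameter from x = -90 to +30, neck of 13 mm diameter to +42, steel blade 8 x 2 mm to +90. Centre of mass about x = -25 (midway between the cradles when on the rest). On the rest the butt is low, against the toe stop, the blade high. 30 to 65 g.
- tool_tip (a point): Tip of the modelling tool's blade, on its axis, 90 mm from the middle; axes as tool_mid.
- punch_mid (a point): Middle of the steel punch, a plain grey rod 100 mm long and about 13 mm thick; on its axis, 6.5 mm above its underside; x along the rod, pointing uphill on the rest. Its centre of mass is here, midway between the cradles. 60 to 130 g.
- modelling_tool: The whole modelling tool, origin at the middle of its length, 10.5 mm below its axis; axes as tool_mid.
- punch: The whole punch, origin at the middle of its underside; x along the rod.
- paint_teal: Bystander: paint bottle with black cap, 39 mm across, 74 mm high; origin at the centre of its underside.
- tape_masking: Bystander: roll of masking tape lying flat, 98 mm across, 48 mm high; origin at the centre of its underside.
- mug_small: Bystander: small dark mug, 66 mm across (92 mm with its handle), 62 mm high; origin at the centre of its underside.
There are look-alikes about, which are no part of the job. Leave any red look-alike of the punch alone.

How it is judged:
By the outcome, as a careful person would: the job done as asked, in the order asked, and still so for the second after the job is handed in, with the robot touching nothing.
It also fails if it takes over 58 s, if anything falls off the work surface, if the arm or the gripper's body presses on something with over 40 N, if the wrist force passes 120 N, or if a joint passes its speed limit or range.

## Working session

There is one attempt and no reset: what is moved stays moved. The work goes in short steps, Python scripts to look and compute and a tool call to move; the robot and the scene stay as the last step left them, time stands still between calls to the robot, and variables do not carry over. Pictures are saved under pics/ and viewed, at most 10 in all, crops included, and the job is handed in when it is done.

Besides the shell and the picture viewer there is one more tool, called after ">>>" by a JSON object that holds its "method" and its "body". move_arm: Moves the arm, as the interface text tells. Its arguments: {"type":"object","properties":{"increments":{"type":"array"}},"required":["increments"]}

```bash
mkdir -p pics
cat > h.py <<'E'
from rig import bot
import numpy as np, cv2
def T(cam,st=None):
    m=bot.camera_model(cam); K=np.array(m["intrinsics"])
    if "rvec" in m and cam!="wrist":
        R=cv2.Rodrigues(np.array(m["rvec"],float))[0]; t=np.array(m["tvec"],float).ravel()
        return K,R.T,-R.T@t
    X=np.array(m["tool_from_camera"]); R=np.array(st["tcp_rot"]); p=np.array(st["position"])
    return K,R@X[:3,:3],R@X[:3,3]+p
def cloud(d,K,R,t):
    v,u=np.mgrid[:d.shape[0],:d.shape[1]]
    P=np.stack([(u-K[0,2])/K[0,0]*d,(v-K[1,2])/K[1,1]*d,d],-1)
    return P@R.T+t
def save(n,im): cv2.imwrite(f"pics/{n}.png",cv2.cvtColor(im,cv2.COLOR_RGB2BGR))
E
python3 - <<'E'
from h import *
np.set_printoptions(precision=4,suppress=True)
out=[]
for c in ["top","scene"]:
    im,d=bot.capture(c); save(c,im); out.append(im); K,R,t=T(c); W=cloud(d,K,R,t); np.save(c+".npy",W); np.save(c+"_im.npy",im)
    print(c,"cam pos",t)
    for l in ["tray","rest_long","rest_short","modelling_tool","punch","tool_tip","tool_mid","punch_mid","paint_teal","tape_masking","mug_small"]:
        for r in bot.spot_in(l,c)[:3]:
            a=R@np.array(r["at"])+t; px=K@np.array(r["at"]); print(l,round(r["conf"],2),a,(px[:2]/px[2]).round())
s=bot.read_state(); print(s)
E
```

```text
top cam pos [0.4215 0.0508 1.1867]
tray 0.7 [0.4983 0.1594 0.0242] [242. 238.]
rest_long 0.98 [ 0.4738 -0.1973  0.0096] [361. 245.]
rest_long 0.65 [ 0.6313 -0.2144  0.0131] [365. 194.]
rest_short 0.92 [ 0.6298 -0.2144  0.0117] [365. 194.]
rest_short 0.18 [0.4952 0.1621 0.0266] [241. 239.]
modelling_tool 0.83 [ 0.4781 -0.2053  0.0834] [369. 243.]
punch 0.5 [ 0.7576 -0.2424  0.011 ] [372. 154.]
punch 0.47 [ 0.6342 -0.2175  0.074 ] [370. 189.]
punch 0.47 [ 0.3431 -0.1085  0.0086] [332. 290.]
tool_tip 0.57 [ 0.4818 -0.2101  0.0858] [371. 241.]
tool_mid 0.71 [0.4975 0.1566 0.0238] [243. 238.]
tool_mid 0.66 [ 0.4749 -0.2084  0.0888] [370. 244.]
punch_mid 0.67 [ 0.7554 -0.2472  0.0106] [374. 155.]
punch_mid 0.67 [ 0.3446 -0.1105  0.0107] [333. 289.]
punch_mid 0.62 [ 0.6347 -0.2194  0.0765] [371. 189.]
paint_teal 0.75 [ 0.7982 -0.0989  0.0655] [328. 136.]
paint_teal 0.7 [0.4925 0.1599 0.0258] [242. 240.]
tape_masking 0.58 [0.787  0.0235 0.0445] [287. 142.]
mug_small 0.79 [0.3853 0.4068 0.029 ] [156. 277.]
scene cam pos [ 0.018  -0.707   0.8425]
tray 0.66 [0.4929 0.1471 0.0221] [233. 216.]
re
[... 532 characters left out ...]
 [ 0.7976 -0.1149  0.0462] [356. 218.]
tape_masking 0.62 [0.7771 0.0193 0.0313] [323. 203.]
mug_small 0.69 [0.3742 0.3838 0.0379] [169. 190.]
{'time_s': 1.2, 'joint_positions': array([ 59.844 ,  30.2227,  82.0902,  -0.0012,  67.6891, -10.2252]), 'qvel': array([ 0.1084,  0.1974,  0.0138, -0.0794, -0.0455, -0.0458]), 'tau': array([ -0.0001, -44.0019, -17.6983,   0.0635,   0.0505,  -0.    ]), 'position': array([0.213 , 0.5875, 0.2225]), 'tcp_rot': array([[-0.9401,  0.3409, -0.    ],
       [ 0.3409,  0.9401, -0.    ],
       [-0.    , -0.    , -1.    ]]), 'force': array([-0.3386, -0.6019, -0.3055]), 'moment': array([-0.0218,  0.0378,  0.0316]), 'grasp_force': 0.0, 'opening': 1.0029473432977547}
```

View pics/top.png

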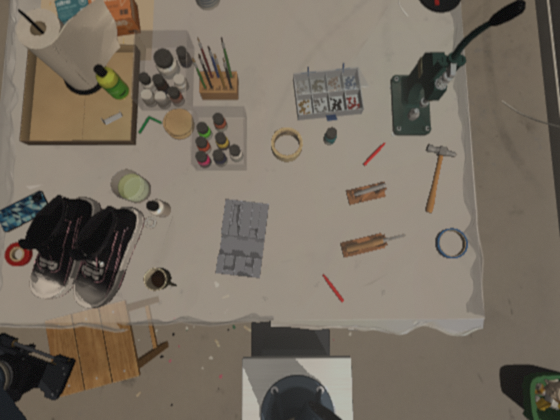

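View pics/scene.png

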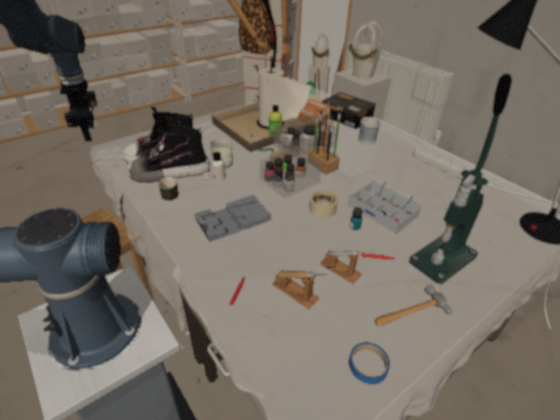

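Run:
```python
from h import *
np.set_printoptions(precision=4,suppress=True)
W=np.load("top.npy"); im=np.load("top_im.npy")
print(bot.camera_model("wrist"))
m=(W[...,2]>.008)&(W[...,2]<.04)&(abs(W[...,0]-.495)<.16)&(abs(W[...,1]-.16)<.11)
r=cv2.minAreaRect((W[m][:,:2]*1000).astype(np.float32)); print("tray",r)
m=(W[...,2]>.055)&(abs(W[...,0]-.475)<.07)&(abs(W[...,1]+.21)<.13); P=W[m]; print(len(P),P.min(0),P.max(0))
print("tool line",cv2.fitLine(P.astype(np.float32),cv2.DIST_HUBER,0,.01,.01).ravel())
m=(W[...,2]>.055)&(abs(W[...,0]-.634)<.05)&(abs(W[...,1]+.21)<.1); P=W[m]; print(len(P),P.min(0),P.max(0))
print("punch line",cv2.fitLine(P.astype(np.float32),cv2.DIST_HUBER,0,.01,.01).ravel())
c=cv2.resize(im[190:285,205:285],None,fx=6,fy=6,interpolation=cv2.INTER_CUBIC); d=W[190:285,205:285,2]
dd=cv2.applyColorMap((np.clip(d/.03,0,1)*255).astype(np.uint8),2); dd=cv2.cvtColor(cv2.resize(dd,None,fx=4,fy=6,interpolation=0),4)
save("tray_crop",np.hstack([c,dd])[:600,:800])
```

```text
{'intrinsics': array([[296.3752,   0.    , 279.2244],
       [  0.    , 296.3752, 207.1728],
       [  0.    ,   0.    ,   1.    ]]), 'tool_from_camera': array([[-0.0002, -0.9702, -0.2422,  0.0657],
       [ 1.    , -0.0001, -0.0007, -0.0002],
       [ 0.0007, -0.2422,  0.9702, -0.1622],
       [ 0.    ,  0.    ,  0.    ,  1.    ]])}
tray ((487.70733642578125, 157.29273986816406), (166.9679718017578, 252.89341735839844), 75.68217468261719)
344 [ 0.4585 -0.292   0.0554] [ 0.5019 -0.159   0.1406]
tool line [-0.215   0.826  -0.5211  0.4803 -0.2271  0.0969]
155 [ 0.6224 -0.2609  0.0551] [ 0.6526 -0.1881  0.1008]
punch line [-0.1722  0.7981 -0.5774  0.6351 -0.2283  0.0815]
```

View pics/tray_crop.png

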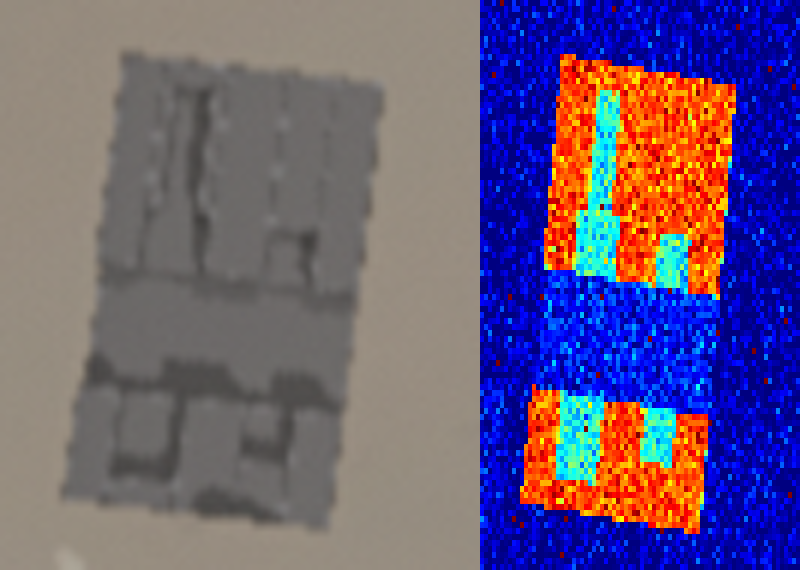

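>>> {"method": "move_arm", "body": {"increments": [{"xyz": [-15,-11,-2],"roll": 0,"grip": 100},{"xyz": [-29,-22,-2],"roll": 0,"grip": 100},{"xyz": [-29,-22,-2],"roll": 0,"grip": 100},{"xyz": [-29,-22,-2],"roll": 0,"grip": 100},{"xyz": [-29,-22,-2],"roll": 0,"grip": 100}]}}

```text
time_s: 1.62
position: [0.3029, 0.4486, 0.2327]
tcp_rot: [[-0.94, 0.34, 0.0], [0.34, 0.94, 0.0], [-0.0, 0.0, -1.0]]
force: [-0.1, 0.3, 0.4]
opening: 0.999
grasp_force: 0.0
```

>>> {"method": "move_arm", "body": {"increments": [{"xyz": [-29,-22,-2],"roll": 0,"grip": 100},{"xyz": [-29,-22,-2],"roll": 0,"grip": 100},{"xyz": [-29,-22,-2],"roll": 0,"grip": 100},{"xyz": [-29,-22,-2],"roll": 0,"grip": 100},{"xyz": [-29,-22,-2],"roll": 0,"grip": 100}]}}

```text
time_s: 2.03
position: [0.402, 0.2955, 0.2429]
tcp_rot: [[-0.94, 0.341, 0.001], [0.341, 0.94, 0.0], [-0.0, 0.0, -1.0]]
force: [1.2, -0.0, -0.3]
opening: 0.999
grasp_force: 0.0
```

>>> {"method": "move_arm", "body": {"increments": [{"xyz": [-29,-22,-2],"roll": 0,"grip": 100},{"xyz": [-29,-22,-2],"roll": 0,"grip": 100},{"xyz": [-29,-22,-2],"roll": 0,"grip": 100},{"xyz": [-29,-22,-2],"roll": 0,"grip": 100},{"xyz": [-10,-11,0],"roll": 0,"grip": 100}]}}

```text
time_s: 2.45
position: [0.4896, 0.1575, 0.2514]
tcp_rot: [[-0.939, 0.344, 0.004], [0.344, 0.939, -0.001], [-0.005, 0.0, -1.0]]
force: [-0.7, 0.7, 0.6]
opening: 1.003
grasp_force: 0.0
```

>>> {"method": "move_arm", "body": {"increments": [{"xyz": [0,0,0],"roll": 0,"grip": 100},{"xyz": [0,0,0],"roll": 0,"grip": 100}]}}

```text
time_s: 2.62
position: [0.4861, 0.1604, 0.2505]
tcp_rot: [[-0.939, 0.343, -0.0], [0.343, 0.939, 0.001], [0.001, 0.0, -1.0]]
force: [-0.8, 0.3, -0.7]
opening: 1.002
grasp_force: 0.0
```

```bash
cat >> h.py <<'E'
def trayfit(W,x0):
    """fit tray pose (x,y mm, yaw rad) of the height map to the cloud"""
    from scipy.optimize import minimize
    P=W.reshape(-1,3)*1000; P=P[np.isfinite(P).all(1)&(np.hypot(P[:,0]-x0[0],P[:,1]-x0[1])<170)&(P[:,2]<40)&(P[:,2]>-15)]
    H=np.zeros((400,400),np.float32)   # mm, index [y+200,x+200]
    def box(a,b,c,d,h): H[200+c:200+d,200+a:200+b]=h
    box(-112,112,-66,66,24); box(-97,36,12,44,12); box(36,98,19,37,12); box(-82,32,-42,-18,12); box(-55,5,-66,66,4)
    H=cv2.GaussianBlur(H,(0,0),1.5)
    def f(p):
        c,s=np.cos(p[2]),np.sin(p[2]); d=P[:,:2]-p[:2]
        u=(d@[c,s]+200).astype(np.float32); v=(d@[-s,c]+200).astype(np.float32)
        h=cv2.remap(H,u.reshape(-1,100) if 0 else u[:,None],v[:,None],1).ravel() if len(u)<32000 else cv2.remap(H,u[:len(u)//100*100].reshape(-1,100),v[:len(u)//100*100].reshape(-1,100),1).ravel()
        return np.minimum(abs(h-P[:len(h),2]),8).mean()
    best=None
    for k in (-6,0,6):
        r=minimize(f,[x0[0],x0[1],x0[2]+np.radians(k)],method="Nelder-Mead",options=dict(initial_simplex=np.array(x0)+np.array([[-6,-6,-.05],[8,0,.03],[0,8,0],[4,4,.08]])+[0,0,np.radians(k)],xatol=.01,fatol=1e-4))
        if best is None or r.fun<best.fun: best=r
    return best.x,best.fun
E
python3 - <<'E'
from h import *
np.set_printoptions(precision=4,suppress=True)
s=bot.read_state(); im,d=bot.capture("wrist"); save("w1",im); print(s["time_s"],s["position"],s["tcp_rot"][:,0],s["joint_positions"])
W=cloud(d,*T("wrist",s)); W[d==0]=np.nan
print("wrist",trayfit(W,[493,158,-.14]),"top",trayfit(np.load("top.npy"),[493,158,-.14]))
E
```

```text
2.6167 [0.4861 0.1604 0.2505] [-0.9393  0.3432  0.0006] [  5.7179  19.4877  96.1883   0.0387  64.3483 -64.2278]
wrist (array([499.7216, 159.6477,  -0.1208]), np.float64(1.2768805470843365)) top (array([497.9568, 160.5763,  -0.1193]), np.float64(2.081518331964689))
```

View pics/w1.png

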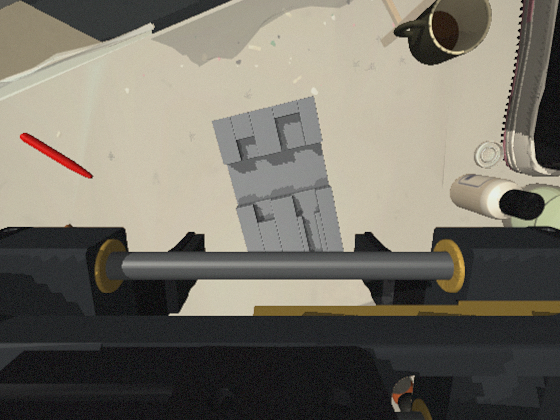

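>>> {"method": "move_arm", "body": {"increments": [{"xyz": [-10,-20,2],"roll": 0,"grip": 100},{"xyz": [-18,-34,2],"roll": 0,"grip": 100},{"xyz": [-18,-34,2],"roll": 0,"grip": 100},{"xyz": [-18,-34,2],"roll": 0,"grip": 100},{"xyz": [-18,-34,2],"roll": 0,"grip": 100}]}}

```text
time_s: 3.08
position: [0.5093, -0.0131, 0.2406]
tcp_rot: [[-0.941, 0.338, -0.0], [0.338, 0.941, 0.001], [0.0, 0.001, -1.0]]
force: [1.3, 0.7, -0.1]
opening: 1.002
grasp_force: 0.0
```

>>> {"method": "move_arm", "body": {"increments": [{"xyz": [-18,-34,2],"roll": 0,"grip": 100},{"xyz": [-18,-34,2],"roll": 0,"grip": 100},{"xyz": [-18,-34,2],"roll": 0,"grip": 100},{"xyz": [-18,-34,2],"roll": 0,"grip": 100},{"xyz": [-18,-34,2],"roll": 0,"grip": 100}]}}

```text
time_s: 3.5
position: [0.5367, -0.2038, 0.2305]
tcp_rot: [[-0.941, 0.339, -0.0], [0.339, 0.941, 0.001], [0.001, 0.001, -1.0]]
force: [0.1, 1.3, -0.6]
opening: 0.997
grasp_force: 0.0
```

>>> {"method": "move_arm", "body": {"increments": [{"xyz": [-18,-34,2],"roll": 0,"grip": 100},{"xyz": [-18,-34,2],"roll": 0,"grip": 100},{"xyz": [-10,-16,0],"roll": 0.12,"grip": 100},{"xyz": [0,0,0],"roll": 0.12,"grip": 100},{"xyz": [0,0,0],"roll": 0.12,"grip": 100}]}}

```text
time_s: 3.92
position: [0.5517, -0.2984, 0.226]
tcp_rot: [[-0.756, 0.655, -0.0], [0.655, 0.756, 0.001], [0.001, 0.0, -1.0]]
force: [-0.1, -0.0, 0.2]
opening: 0.996
grasp_force: 0.0
```

>>> {"method": "move_arm", "body": {"increments": [{"xyz": [0,0,0],"roll": 0.12,"grip": 100},{"xyz": [0,0,0],"roll": 0.12,"grip": 100},{"xyz": [0,0,0],"roll": 0.12,"grip": 100},{"xyz": [0,0,0],"roll": 0.12,"grip": 100},{"xyz": [0,0,0],"roll": 0.12,"grip": 100}]}}

```text
time_s: 4.33
position: [0.5517, -0.2963, 0.2264]
tcp_rot: [[-0.257, 0.966, -0.001], [0.966, 0.257, 0.001], [0.001, -0.0, -1.0]]
force: [0.7, -0.5, 0.4]
opening: 0.997
grasp_force: 0.0
```

>>> {"method": "move_arm", "body": {"increments": [{"xyz": [0,0,0],"roll": 0,"grip": 100},{"xyz": [0,0,0],"roll": 0,"grip": 100}]}}

```text
time_s: 4.5
position: [0.5516, -0.297, 0.2265]
tcp_rot: [[-0.265, 0.964, -0.0], [0.964, 0.265, 0.001], [0.001, -0.0, -1.0]]
force: [0.2, -0.3, -0.6]
opening: 0.999
grasp_force: 0.0
```

Run:
```python
from h import *
np.set_printoptions(precision=4,suppress=True)
s=bot.read_state(); im,d=bot.capture("wrist"); save("w2",im); print(s["time_s"],s["position"],s["tcp_rot"][:,0],s["joint_positions"])
K,R,t=T("wrist",s); W=cloud(d,K,R,t); W[d==0]=np.nan; np.save("w2.npy",W); np.save("w2_im.npy",im)
for l in ["modelling_tool","punch","rest_long","rest_short"]:
    for r in bot.trace(l,"wrist")[:2]:
        m=r["mask"]; P=W[m]; P=P[np.isfinite(P).all(1)]; v,u=np.nonzero(m); print(l,r["conf"],m.sum(),u.mean(),v.mean(),P.mean(0),P.min(0),P.max(0))
        print("  line",cv2.fitLine(P.astype(np.float32),cv2.DIST_HUBER,0,.01,.01).ravel()); np.save(f"m_{l}_{int(u.mean())}.npy",m)
```

```text
4.5 [ 0.5516 -0.297   0.2265] [-0.2651  0.9642  0.0007] [-38.5103  30.1141  81.5967   0.0137  68.3266 -53.8871]
punch 0.91 726 442.59228650137743 190.86363636363637 [ 0.7576 -0.2481  0.0112] [ 0.7222 -0.2865 -0.0007] [ 0.8043 -0.2129  0.0145]
  line [ 0.7188 -0.6951  0.006   0.7506 -0.2419  0.0114]
punch 0.67 977 376.15148413510747 147.9365404298874 [ 0.6345 -0.2209  0.076 ] [ 0.6229 -0.2575  0.0014] [ 0.6782 -0.1758  0.1018]
  line [-0.1597  0.7813 -0.6034  0.6358 -0.2284  0.0823]
rest_long 0.69 2990 243.4963210702341 95.46923076923076 [ 0.4847 -0.2046  0.0315] [ 0.4363 -0.2702 -0.0008] [ 0.5135 -0.136   0.1124]
  line [-0.3109  0.9454 -0.0979  0.4836 -0.1977  0.0225]
```

View pics/w2.png

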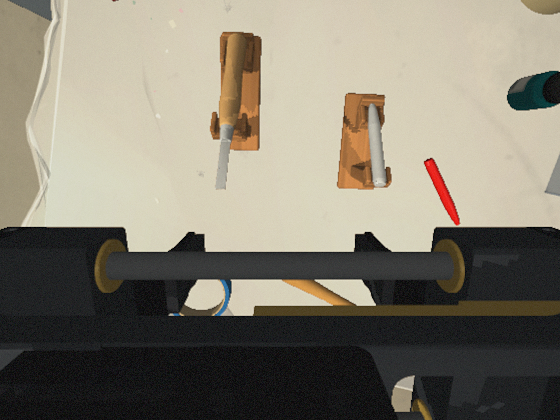

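Run:
```python
from h import *
from scipy.optimize import least_squares
np.set_printoptions(precision=2,suppress=True)
W=np.load("w2.npy")*1000; s=bot.read_state()
c36,s36=np.cos(np.radians(36)),np.sin(np.radians(36))
for name,r,roi,g0,zc,ztop in [("tool",10.5,(slice(30,124),slice(212,250)),[475,-205,-75.4],62+10.5*c36,125),("punch",6.5,(slice(98,190),slice(355,392)),[635,-217,-77.5],62+6.5*c36,120)]:
    P=W[roi].reshape(-1,3); P=P[np.isfinite(P).all(1)&(P[:,2]>35)&(P[:,2]<ztop)]
    def dist(p,P=P):
        y=np.radians(p[2]); a=np.array([np.cos(y)*c36,np.sin(y)*c36,s36]); d=P-[p[0],p[1],zc]
        t=d@a; return np.linalg.norm(d-t[:,None]*a,axis=1)-r,t
    p=np.array(g0,float)
    for k in range(6):
        e,t=dist(p); Q=P[abs(e)<(12,8,5,4,3,3)[k]]
        p=least_squares(lambda q:dist(q,Q)[0],p,loss="soft_l1").x
    e,t=dist(p); k=abs(e)<2.5; print(name,"COM xy, yaw",p,k.sum(),"rms",e[k].std(),"t range",np.percentile(t[k],[1,99]))
    A=np.array(s["tcp_rot"]); dw=np.array([p[0],p[1],zc])-np.array(s["position"])*1000
    print("  TCP->COM in tool axes now",A.T@dw)
P=W[125:195,210:235].reshape(-1,3); P=P[P[:,2]>95]; print("tip",P[np.argsort(-P[:,2])[:20]].mean(0))
```

```text
tool COM xy, yaw [ 475.95 -202.8   -77.05] 1829 rms 0.9254803201112204 t range [-61.15  49.04]
  TCP->COM in tool axes now [111.95 -47.66 156.06]
punch COM xy, yaw [ 635.52 -216.36  -78.72] 1205 rms 0.9170239645642975 t range [-51.84  49.36]
  TCP->COM in tool axes now [ 57.12 102.81 159.29]
tip [ 497.14 -291.09  138.77]
```

>>> {"method": "move_arm", "body": {"increments": [{"xyz": [0,0,0],"roll": 0.042,"grip": 100},{"xyz": [28,-13,0],"roll": 0,"grip": 100},{"xyz": [28,-13,0],"roll": 0,"grip": 100},{"xyz": [28,-13,0],"roll": 0,"grip": 100},{"xyz": [25,-13.5,0],"roll": 0,"grip": 100}]}}

```text
time_s: 5.17
position: [0.4749, -0.2026, 0.2264]
tcp_rot: [[-0.22, 0.976, -0.0], [0.976, 0.22, 0.001], [0.001, -0.0, -1.0]]
force: [-0.8, -0.4, 0.4]
opening: 1.001
grasp_force: 0.0
```

>>> {"method": "move_arm", "body": {"increments": [{"xyz": [0,0,15],"roll": 0,"grip": 100},{"xyz": [0,0,30],"roll": 0,"grip": 100},{"xyz": [0,0,30],"roll": 0,"grip": 100},{"xyz": [0,0,15],"roll": 0,"grip": 100},{"xyz": [0,0,0],"roll": 0,"grip": 100}]}}

```text
time_s: 5.58
position: [0.4739, -0.2025, 0.1336]
tcp_rot: [[-0.22, 0.976, -0.006], [0.976, 0.22, 0.004], [0.005, -0.005, -1.0]]
force: [-0.4, 0.3, 0.0]
opening: 0.999
grasp_force: 0.0
```

>>> {"method": "move_arm", "body": {"increments": [{"xyz": [0,1.5,20],"roll": 0,"grip": 100},{"xyz": [0,0,25],"roll": 0,"grip": 100},{"xyz": [0,0,22],"roll": 0,"grip": 100},{"xyz": [0,0,14],"roll": 0,"grip": 100},{"xyz": [0,0,0],"roll": 0,"grip": 60}]}}

```text
time_s: 6.0
position: [0.4768, -0.2032, 0.0541]
tcp_rot: [[-0.219, 0.976, -0.003], [0.976, 0.219, 0.002], [0.003, -0.002, -1.0]]
force: [-0.4, 0.7, 0.1]
opening: 0.972
grasp_force: 0.0
```

>>> {"method": "move_arm", "body": {"increments": [{"xyz": [0,0,0],"roll": 0,"grip": 50},{"xyz": [0,0,0],"roll": 0,"grip": 0},{"xyz": [0,0,0],"roll": 0,"grip": 0},{"xyz": [0,0,0],"roll": 0,"grip": 0},{"xyz": [0,0,0],"roll": 0,"grip": 0}]}}

```text
time_s: 6.42
position: [0.4781, -0.204, 0.0566]
tcp_rot: [[-0.219, 0.976, 0.002], [0.976, 0.219, -0.001], [-0.002, 0.001, -1.0]]
force: [0.3, -1.6, 0.3]
opening: 0.632
grasp_force: 0.0
```

>>> {"method": "move_arm", "body": {"increments": [{"xyz": [0,0,0],"roll": 0,"grip": 0},{"xyz": [0,0,0],"roll": 0,"grip": 0},{"xyz": [0,0,0],"roll": 0,"grip": 0}]}}

```text
time_s: 6.67
position: [0.4776, -0.2036, 0.0557]
tcp_rot: [[-0.219, 0.976, 0.0], [0.976, 0.219, -0.0], [-0.0, 0.0, -1.0]]
force: [0.4, -0.5, -1.2]
opening: 0.405
grasp_force: 0.0
```

>>> {"method": "move_arm", "body": {"increments": [{"xyz": [0,-1.3,1],"roll": 0,"grip": 0},{"xyz": [0,0,0],"roll": 0,"grip": 0},{"xyz": [0,0,0],"roll": 0,"grip": 0},{"xyz": [0,0,0],"roll": 0,"grip": 0},{"xyz": [0,0,0],"roll": 0,"grip": 0}]}}

```text
time_s: 7.08
position: [0.476, -0.2038, 0.0544]
tcp_rot: [[-0.219, 0.976, -0.0], [0.976, 0.219, 0.0], [0.0, -0.0, -1.0]]
force: [-0.1, 0.2, 0.1]
opening: 0.232
grasp_force: 30.0
```

>>> {"method": "move_arm", "body": {"increments": [{"xyz": [0,0,-10],"roll": 0,"grip": 0},{"xyz": [0,0,-25],"roll": 0,"grip": 0},{"xyz": [0,0,-35],"roll": 0,"grip": 0},{"xyz": [0,0,-35],"roll": 0,"grip": 0},{"xyz": [0,0,-25],"roll": 0,"grip": 0}]}}

```text
time_s: 7.5
position: [0.4769, -0.2043, 0.1878]
tcp_rot: [[-0.219, 0.976, 0.003], [0.976, 0.219, -0.002], [-0.002, 0.002, -1.0]]
force: [0.2, -0.6, -0.7]
opening: 0.233
grasp_force: 30.0
```

>>> {"method": "move_arm", "body": {"increments": [{"xyz": [15,3,-10],"roll": 0,"grip": 0},{"xyz": [30,5.5,0],"roll": 0,"grip": 0},{"xyz": [35,6.5,0],"roll": 0,"grip": 0},{"xyz": [35,6.5,0],"roll": 0,"grip": 0},{"xyz": [35,6.5,0],"roll": 0,"grip": 0}]}}

```text
time_s: 7.92
position: [0.4691, -0.0488, 0.1942]
tcp_rot: [[-0.218, 0.976, -0.002], [0.976, 0.218, 0.001], [0.001, -0.001, -1.0]]
force: [-0.2, 0.5, 0.3]
opening: 0.231
grasp_force: 30.0
```

>>> {"method": "move_arm", "body": {"increments": [{"xyz": [35,6.5,0],"roll": 0,"grip": 0},{"xyz": [35,6.5,0],"roll": 0,"grip": 0},{"xyz": [35,6.5,0],"roll": 0,"grip": 0},{"xyz": [35,6.5,0],"roll": 0,"grip": 0},{"xyz": [35,6.5,0],"roll": 0,"grip": 0}]}}

```text
time_s: 8.33
position: [0.4619, 0.129, 0.194]
tcp_rot: [[-0.219, 0.976, -0.002], [0.976, 0.219, 0.0], [0.001, -0.002, -1.0]]
force: [0.4, -0.2, -0.7]
opening: 0.232
grasp_force: 30.0
```

>>> {"method": "move_arm", "body": {"increments": [{"xyz": [35,6.5,0],"roll": 0,"grip": 0},{"xyz": [30,6,0],"roll": 0,"grip": 0},{"xyz": [0,0,0],"roll": -0.08,"grip": 0},{"xyz": [0,0,0],"roll": -0.12,"grip": 0},{"xyz": [0,0,0],"roll": -0.12,"grip": 0}]}}

```text
time_s: 8.75
position: [0.4598, 0.1942, 0.1938]
tcp_rot: [[-0.522, 0.853, -0.003], [0.853, 0.522, -0.0], [0.001, -0.002, -1.0]]
force: [-0.1, 0.2, -0.6]
opening: 0.234
grasp_force: 30.0
```

>>> {"method": "move_arm", "body": {"increments": [{"xyz": [0,0,0],"roll": -0.12,"grip": 0},{"xyz": [0,0,0],"roll": -0.12,"grip": 0},{"xyz": [0,0,0],"roll": -0.12,"grip": 0},{"xyz": [0,0,0],"roll": -0.12,"grip": 0},{"xyz": [0,0,0],"roll": -0.12,"grip": 0}]}}

```text
time_s: 9.17
position: [0.46, 0.1933, 0.1938]
tcp_rot: [[-0.912, 0.411, -0.003], [0.411, 0.912, -0.0], [0.002, -0.001, -1.0]]
force: [0.2, 0.3, -0.5]
opening: 0.23
grasp_force: 30.0
```

>>> {"method": "move_arm", "body": {"increments": [{"xyz": [0,0,0],"roll": -0.12,"grip": 0},{"xyz": [0,0,0],"roll": -0.12,"grip": 0},{"xyz": [0,0,0],"roll": -0.07,"grip": 0},{"xyz": [0,0,0],"roll": 0,"grip": 0},{"xyz": [0,0,0],"roll": 0,"grip": 0}]}}

```text
time_s: 9.58
position: [0.4606, 0.1931, 0.1941]
tcp_rot: [[-0.993, 0.121, -0.002], [0.121, 0.993, -0.0], [0.002, -0.0, -1.0]]
force: [0.1, -0.0, -1.1]
opening: 0.231
grasp_force: 30.0
```

Run:
```python
from h import *
np.set_printoptions(precision=4,suppress=True)
s=bot.read_state(); im,d=bot.capture("wrist"); save("w3",im); print(s["time_s"],s["position"],s["tcp_rot"][:,0],s["joint_positions"],s["opening"],s["force"])
W=cloud(d,*T("wrist",s)); W[d==0]=np.nan; np.save("w3.npy",W)
W2=W.copy(); W2[W[...,2]>.035]=np.nan
print("wrist",trayfit(W2,[499,160,-.12]))
```

```text
9.5833 [0.4606 0.1931 0.1941] [-0.9926  0.1211  0.0018] [  9.8939  22.9751 101.5572   0.0171  55.5723 -73.1618] 0.23090505275712983 [ 0.1157 -0.0282 -1.1271]
wrist (array([500.2957, 159.3626,  -0.1262]), np.float64(1.3353947072951966))
```

View pics/w3.png

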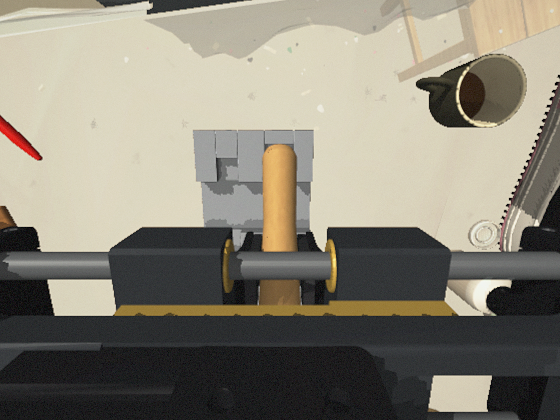

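>>> {"method": "move_arm", "body": {"increments": [{"xyz": [-5,0,15],"roll": 0,"grip": 0},{"xyz": [0,0,30],"roll": 0,"grip": 0},{"xyz": [0,0,35],"roll": 0,"grip": 0},{"xyz": [0,0,30],"roll": 0,"grip": 0},{"xyz": [0,0,20],"roll": 0,"grip": 0}]}}

```text
time_s: 10.05
position: [0.4653, 0.1919, 0.0621]
tcp_rot: [[-0.993, 0.121, -0.003], [0.121, 0.993, -0.0], [0.003, -0.001, -1.0]]
force: [-0.3, -0.2, -1.0]
opening: 0.237
grasp_force: 30.0
```

>>> {"method": "move_arm", "body": {"increments": [{"xyz": [0,0,10],"roll": 0,"grip": 0},{"xyz": [0,0,4],"roll": 0,"grip": 0},{"xyz": [0,0,0],"roll": 0,"grip": 0}]}}

```text
time_s: 10.3
position: [0.4667, 0.1921, 0.0501]
tcp_rot: [[-0.993, 0.12, -0.001], [0.12, 0.993, -0.0], [0.001, -0.0, -1.0]]
force: [0.4, 0.3, -0.3]
opening: 0.233
grasp_force: 30.0
```

>>> {"method": "move_arm", "body": {"increments": [{"xyz": [0,0,4],"roll": 0,"grip": 0},{"xyz": [0,0,3],"roll": 0,"grip": 0},{"xyz": [-1,0,3],"roll": 0,"grip": 0},{"xyz": [-1,0,3],"roll": 0,"grip": 0},{"xyz": [-1,0,3],"roll": 0,"grip": 0}]}}

```text
time_s: 10.72
position: [0.473, 0.1919, 0.0358]
tcp_rot: [[-0.993, 0.119, 0.007], [0.119, 0.993, 0.001], [-0.007, 0.002, -1.0]]
force: [4.1, -1.1, 5.4]
opening: 0.232
grasp_force: 30.0
```

>>> {"method": "move_arm", "body": {"increments": [{"xyz": [-1,0,3],"roll": 0,"grip": 0},{"xyz": [-1,0,3],"roll": 0,"grip": 0}]}}

```text
time_s: 10.88
position: [0.4752, 0.1918, 0.0297]
tcp_rot: [[-0.993, 0.12, 0.007], [0.12, 0.993, 0.001], [-0.007, 0.002, -1.0]]
force: [2.9, 0.6, 4.6]
opening: 0.235
grasp_force: 30.0
```

>>> {"method": "move_arm", "body": {"increments": [{"xyz": [-1,0,4],"roll": 0,"grip": 0},{"xyz": [-1,0,4],"roll": 0,"grip": 0},{"xyz": [-1,0,4],"roll": 0,"grip": 0},{"xyz": [-1,0,3],"roll": 0,"grip": 0},{"xyz": [0,0,2],"roll": 0,"grip": 0}]}}

```text
time_s: 11.3
position: [0.4757, 0.1909, 0.011]
tcp_rot: [[-0.993, 0.12, -0.001], [0.12, 0.993, -0.0], [0.001, -0.0, -1.0]]
force: [1.4, 0.3, 3.6]
opening: 0.226
grasp_force: 30.0
```

>>> {"method": "move_arm", "body": {"increments": [{"xyz": [0,0,2],"roll": 0,"grip": 0},{"xyz": [0,0,0],"roll": 0,"grip": 0}]}}

```text
time_s: 11.47
position: [0.4752, 0.1909, 0.009]
tcp_rot: [[-0.993, 0.119, -0.002], [0.119, 0.993, -0.0], [0.002, -0.0, -1.0]]
force: [1.2, -0.5, 2.8]
opening: 0.225
grasp_force: 30.0
```

```bash
cat >> h.py <<'E'
def toolline(W,r):
    """heights along the laid thing in tray coordinates (500,159.6,-.123)"""
    c,s=np.cos(-.123),np.sin(-.123); d=W[...,:2]*1000-[500,159.6]
    return np.stack([d@[c,s],d@[-s,c],W[...,2]*1000],-1)
E
python3 - <<'E'
from h import *
np.set_printoptions(precision=1,suppress=True)
s=bot.read_state(); print(s["position"],s["force"],s["moment"])
for c in ["top","scene","wrist"]:
    im,d=bot.capture(c); W=cloud(d,*T(c,s)); Q=toolline(W,0)
    for lo in range(-100,110,10):
        m=(d>0)&(Q[...,0]>lo)&(Q[...,0]<lo+10)&(abs(Q[...,1]-28)<8)
        if m.sum()>4: print(c,lo+5,m.sum(),np.percentile(Q[m][:,2],[50,90]),end=";")
    print()
E
```

```text
[0.5 0.2 0. ] [ 1.2 -0.5  2.8] [ 0. -0.  0.]
top -95 120 [735.5 740.6];top -85 26 [721.3 727.4];top -75 31 [477.6 481. ];top -65 24 [460.2 478.2];top -55 26 [344.8 347.6];top -45 36 [349.5 351.8];top -35 36 [351.3 353.5];top -25 34 [351.9 353.3];top -15 33 [349.5 351.5];top -5 30 [343.7 347.6];top 5 22 [334.7 340.5];top 55 12 [36.6 39.4];top 65 16 [36.2 39.8];top 75 19 [37.8 40.5];top 85 17 [13.  15.1];top 95 17 [22.6 26.9];top 105 16 [23.2 26.9];
scene -95 12 [28.9 30.1];scene -85 11 [29.7 32.2];scene -75 16 [ 31.6 317.4];scene -65 98 [235.5 313. ];scene -55 39 [117.5 276.9];scene -45 19 [ 21.5 275. ];scene 55 8 [34.5 36.1];scene 65 11 [31.9 37.4];scene 75 10 [20.  37.3];scene 85 5 [17.6 30.6];scene 95 9 [18.9 21.6];scene 105 8 [21.9 22.6];
wrist -95 730 [30.  32.5];wrist -85 744 [32.4 33.7];wrist -75 705 [33.1 34.3];wrist -65 1224 [35.  95.4];wrist -55 7432 [118.  127.9];wrist -45 651 [35.3 36.8];wrist -35 126 [35.6 37.1];wrist -25 265 [38.7 39.7];wrist -15 561 [39.3 40.5];wrist -5 5 [37.5 37.7];
```

>>> {"method": "move_arm", "body": {"increments": [{"xyz": [-2,0,1],"roll": 0,"grip": 0},{"xyz": [-2,0,1],"roll": 0,"grip": 0},{"xyz": [-1,0,1],"roll": 0,"grip": 0},{"xyz": [0,0,1],"roll": 0,"grip": 0},{"xyz": [0,0,0],"roll": 0,"grip": 0}]}}

```text
time_s: 12.03
position: [0.4803, 0.1903, 0.0053]
tcp_rot: [[-0.993, 0.119, -0.001], [0.119, 0.993, -0.0], [0.001, -0.0, -1.0]]
force: [-1.7, -0.9, 1.8]
opening: 0.231
grasp_force: 30.1
```

```bash
cat >> h.py <<'E'
def prof(yc,hw,cams=("top","wrist")):
    s=bot.read_state(); print(s["time_s"],s["position"]*1000,s["force"],s["opening"])
    for c in cams:
        im,d=bot.capture(c); W=cloud(d,*T(c,s)); Q=toolline(W,0)
        for lo in range(-100,110,10):
            m=(d>0)&(Q[...,0]>lo)&(Q[...,0]<lo+10)&(abs(Q[...,1]-yc)<hw)&(Q[...,2]<60)
            if m.sum()>4: print(c,lo+5,m.sum(),np.percentile(Q[m][:,2],[50,90]).round(1),end=";")
        print()
E
python3 -c "
from h import *
prof(28,6)"
```

```text
12.0333 [480.32933588 190.27668326   5.28597856] [-1.74452182 -0.87979233  1.83115708] 0.23096385757238855
top 65 12 [29.5 31. ];top 75 14 [28.3 32.4];top 85 12 [29.2 32. ];top 95 15 [16.5 24.5];top 105 10 [25.1 26.9];
wrist -95 543 [13.4 30. ];wrist -85 619 [32.1 33.3];wrist -75 586 [32.5 33.4];wrist -65 541 [32.5 33.5];wrist -55 518 [32.6 33.5];wrist -45 500 [32.8 33.8];wrist -35 325 [33.3 34.3];wrist -15 422 [35.2 36.1];wrist -5 201 [35.5 36.4];
```

>>> {"method": "move_arm", "body": {"increments": [{"xyz": [0,0,0],"roll": 0,"grip": 24},{"xyz": [0,0,0],"roll": 0,"grip": 26},{"xyz": [0,0,0],"roll": 0,"grip": 30},{"xyz": [0,0,0],"roll": 0,"grip": 40},{"xyz": [0,0,0],"roll": 0,"grip": 45}]}}

```text
time_s: 12.55
position: [0.4813, 0.1904, 0.0056]
tcp_rot: [[-0.993, 0.12, 0.001], [0.12, 0.993, 0.0], [-0.001, 0.0, -1.0]]
force: [-0.4, -0.6, 0.0]
opening: 0.375
grasp_force: 0.0
```

>>> {"method": "move_arm", "body": {"increments": [{"xyz": [0,0,0],"roll": 0,"grip": 45},{"xyz": [0,0,0],"roll": 0,"grip": 45},{"xyz": [0,0,-5],"roll": 0,"grip": 45},{"xyz": [0,0,-15],"roll": 0,"grip": 45},{"xyz": [0,0,-30],"roll": 0,"grip": 45}]}}

```text
time_s: 12.97
position: [0.4787, 0.1899, 0.054]
tcp_rot: [[-0.993, 0.12, -0.006], [0.12, 0.993, -0.001], [0.006, -0.002, -1.0]]
force: [0.5, 0.0, 0.5]
opening: 0.452
grasp_force: 0.0
```

>>> {"method": "move_arm", "body": {"increments": [{"xyz": [0,0,-35],"roll": 0,"grip": 45},{"xyz": [0,0,-35],"roll": 0,"grip": 60},{"xyz": [0,0,-35],"roll": 0,"grip": 100},{"xyz": [0,0,-30],"roll": 0,"grip": 100},{"xyz": [0,0,0],"roll": 0,"grip": 100}]}}

```text
time_s: 13.38
position: [0.4847, 0.1912, 0.1969]
tcp_rot: [[-0.993, 0.119, 0.013], [0.119, 0.993, 0.002], [-0.013, 0.004, -1.0]]
force: [0.3, 0.3, 0.5]
opening: 0.674
grasp_force: 0.0
```

```bash
python3 -c "
from h import *
prof(28,6)
s=bot.read_state(); im,d=bot.capture('wrist'); save('w4',im)"
```

```text
13.3833 [484.66481018 191.1793844  196.92913922] [0.32470299 0.34980292 0.52400017] 0.6740232955850192
top 55 13 [23.1 25.7];top 65 16 [22.2 24.2];top 75 12 [24.3 27.9];top 85 12 [22.5 24. ];top 95 13 [17.6 24.6];top 105 13 [23.2 25.4];
wrist -95 110 [20.4 26.7];wrist -85 99 [33.7 35.5];wrist -75 110 [34.6 35.7];wrist -65 99 [34.4 35.3];wrist -55 108 [34.  34.9];wrist -45 100 [33.5 34.6];wrist -35 98 [33.8 34.9];wrist -25 98 [34.2 35.5];wrist -15 99 [34.9 35.9];wrist -5 89 [35.  36.3];wrist 5 88 [34.8 35.8];wrist 15 77 [33.7 34.9];wrist 25 76 [32.3 33.4];wrist 35 74 [30.5 31.6];wrist 45 67 [26.7 30.6];wrist 55 49 [25.9 26.8];wrist 95 43 [21.4 26.1];wrist 105 85 [27.3 28.3];
```

View pics/w4.png

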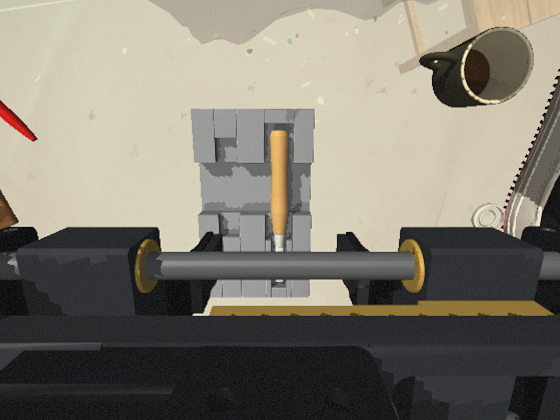

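>>> {"method": "move_arm", "body": {"increments": [{"xyz": [-10,-19,0],"roll": 0,"grip": 100},{"xyz": [-18,-34,0],"roll": 0,"grip": 100},{"xyz": [-18,-34,0],"roll": 0,"grip": 100},{"xyz": [-18,-34,0],"roll": 0,"grip": 100},{"xyz": [-18,-34,0],"roll": 0,"grip": 100}]}}

```text
time_s: 13.95
position: [0.5425, 0.0254, 0.1883]
tcp_rot: [[-0.993, 0.119, -0.005], [0.119, 0.993, 0.001], [0.005, 0.0, -1.0]]
force: [1.2, 0.4, -0.4]
opening: 0.995
grasp_force: 0.0
```

>>> {"method": "move_arm", "body": {"increments": [{"xyz": [-18,-34,0],"roll": 0,"grip": 100},{"xyz": [-18,-34,0],"roll": 0,"grip": 100},{"xyz": [-18,-34,0],"roll": 0,"grip": 100},{"xyz": [-18,-34,0],"roll": 0,"grip": 100},{"xyz": [-18,-34,0],"roll": 0,"grip": 100}]}}

```text
time_s: 14.37
position: [0.6116, -0.1542, 0.1878]
tcp_rot: [[-0.993, 0.12, -0.005], [0.12, 0.993, 0.002], [0.005, 0.002, -1.0]]
force: [0.4, 1.0, 0.4]
opening: 1.002
grasp_force: 0.0
```

>>> {"method": "move_arm", "body": {"increments": [{"xyz": [-18,-34,0],"roll": 0,"grip": 100},{"xyz": [-12,-27,0],"roll": 0,"grip": 100},{"xyz": [0,0,0],"roll": 0.12,"grip": 100},{"xyz": [0,0,0],"roll": 0.12,"grip": 100},{"xyz": [0,0,0],"roll": 0.12,"grip": 100}]}}

```text
time_s: 14.78
position: [0.6337, -0.2174, 0.1871]
tcp_rot: [[-0.883, 0.468, -0.005], [0.468, 0.884, 0.003], [0.006, 0.0, -1.0]]
force: [0.5, -0.0, 0.5]
opening: 1.001
grasp_force: 0.0
```

>>> {"method": "move_arm", "body": {"increments": [{"xyz": [0,0,0],"roll": 0.12,"grip": 100},{"xyz": [0,0,0],"roll": 0.12,"grip": 100},{"xyz": [0,0,0],"roll": 0.12,"grip": 100},{"xyz": [0,0,0],"roll": 0.12,"grip": 100},{"xyz": [0,0,0],"roll": 0.12,"grip": 100}]}}

```text
time_s: 15.2
position: [0.6338, -0.2163, 0.1874]
tcp_rot: [[-0.466, 0.885, -0.005], [0.885, 0.466, 0.003], [0.005, -0.003, -1.0]]
force: [0.1, -0.2, 0.1]
opening: 0.999
grasp_force: 0.0
```

>>> {"method": "move_arm", "body": {"increments": [{"xyz": [0,0,0],"roll": 0.12,"grip": 100},{"xyz": [0,0,0],"roll": 0.12,"grip": 100},{"xyz": [0,0,0],"roll": 0.053,"grip": 100},{"xyz": [0,0,0],"roll": 0,"grip": 100},{"xyz": [0,0,0],"roll": 0,"grip": 100}]}}

```text
time_s: 15.62
position: [0.6342, -0.2165, 0.1883]
tcp_rot: [[-0.198, 0.98, -0.004], [0.98, 0.198, 0.002], [0.003, -0.003, -1.0]]
force: [1.0, 0.5, 0.3]
opening: 1.001
grasp_force: 0.0
```

>>> {"method": "move_arm", "body": {"increments": [{"xyz": [0,1.2,15],"roll": 0,"grip": 100},{"xyz": [0,0,30],"roll": 0,"grip": 100},{"xyz": [0,0,35],"roll": 0,"grip": 90},{"xyz": [0,0,30],"roll": 0,"grip": 70},{"xyz": [0,0,18],"roll": 0,"grip": 60}]}}

```text
time_s: 16.03
position: [0.6337, -0.2154, 0.0579]
tcp_rot: [[-0.198, 0.98, -0.006], [0.98, 0.198, 0.003], [0.005, -0.006, -1.0]]
force: [-0.0, -0.2, 0.0]
opening: 0.85
grasp_force: 0.0
```

>>> {"method": "move_arm", "body": {"increments": [{"xyz": [0,0,5],"roll": 0,"grip": 50},{"xyz": [0,0,0],"roll": 0,"grip": 40},{"xyz": [0,0,0],"roll": 0,"grip": 35},{"xyz": [0,0,0],"roll": 0,"grip": 35},{"xyz": [0,0,0],"roll": 0,"grip": 35}]}}

```text
time_s: 16.45
position: [0.6377, -0.2174, 0.0595]
tcp_rot: [[-0.197, 0.98, 0.003], [0.98, 0.197, -0.002], [-0.002, 0.003, -1.0]]
force: [0.0, -0.3, 0.2]
opening: 0.473
grasp_force: 0.0
```

>>> {"method": "move_arm", "body": {"increments": [{"xyz": [1,-1.2,3],"roll": 0,"grip": 35},{"xyz": [0,0,0],"roll": 0,"grip": 30},{"xyz": [0,0,0],"roll": 0,"grip": 30}]}}

```text
time_s: 16.7
position: [0.635, -0.216, 0.0551]
tcp_rot: [[-0.197, 0.98, 0.0], [0.98, 0.197, -0.0], [-0.0, 0.0, -1.0]]
force: [-0.2, -0.5, 0.5]
opening: 0.324
grasp_force: 0.0
```

>>> {"method": "move_arm", "body": {"increments": [{"xyz": [0,0,1],"roll": 0,"grip": 0},{"xyz": [0,0,0],"roll": 0,"grip": 0},{"xyz": [0,0,0],"roll": 0,"grip": 0},{"xyz": [0,0,0],"roll": 0,"grip": 0},{"xyz": [0,0,0],"roll": 0,"grip": 0}]}}

```text
time_s: 17.12
position: [0.6351, -0.216, 0.0536]
tcp_rot: [[-0.197, 0.98, -0.0], [0.98, 0.197, -0.0], [-0.0, -0.0, -1.0]]
force: [-0.5, -0.2, 0.5]
opening: 0.143
grasp_force: 30.0
```

>>> {"method": "move_arm", "body": {"increments": [{"xyz": [0,0,0],"roll": 0,"grip": 22},{"xyz": [0,0,0],"roll": 0,"grip": 22},{"xyz": [0,0,-3.5],"roll": 0,"grip": 22},{"xyz": [0,0,0],"roll": 0,"grip": 22},{"xyz": [0,0,0],"roll": 0,"grip": 0}]}}

```text
time_s: 17.53
position: [0.6353, -0.2162, 0.0574]
tcp_rot: [[-0.197, 0.98, 0.001], [0.98, 0.197, -0.0], [-0.001, 0.001, -1.0]]
force: [-0.1, 0.3, -1.1]
opening: 0.189
grasp_force: 0.0
```

>>> {"method": "move_arm", "body": {"increments": [{"xyz": [0,0,0],"roll": 0,"grip": 0},{"xyz": [0,0,0],"roll": 0,"grip": 0},{"xyz": [0,0,0],"roll": 0,"grip": 0},{"xyz": [0,0,0],"roll": 0,"grip": 0}]}}

```text
time_s: 17.87
position: [0.6352, -0.2161, 0.0573]
tcp_rot: [[-0.197, 0.98, 0.0], [0.98, 0.197, -0.0], [-0.0, 0.0, -1.0]]
force: [-0.7, 0.7, 0.8]
opening: 0.148
grasp_force: 30.0
```

>>> {"method": "move_arm", "body": {"increments": [{"xyz": [0,0,-10],"roll": 0,"grip": 0},{"xyz": [0,0,-25],"roll": 0,"grip": 0},{"xyz": [0,0,-35],"roll": 0,"grip": 0},{"xyz": [0,0,-35],"roll": 0,"grip": 0},{"xyz": [0,0,-25],"roll": 0,"grip": 0}]}}

```text
time_s: 18.28
position: [0.6358, -0.2164, 0.1905]
tcp_rot: [[-0.197, 0.98, 0.003], [0.98, 0.197, -0.001], [-0.002, 0.002, -1.0]]
force: [0.5, 0.0, -0.7]
opening: 0.144
grasp_force: 30.0
```

>>> {"method": "move_arm", "body": {"increments": [{"xyz": [15,-4,-10],"roll": 0,"grip": 0},{"xyz": [30,-8,0],"roll": 0,"grip": 0},{"xyz": [35,-9.2,0],"roll": 0,"grip": 0},{"xyz": [35,-9.2,0],"roll": 0,"grip": 0},{"xyz": [35,-9.2,0],"roll": 0,"grip": 0}]}}

```text
time_s: 18.7
position: [0.5656, -0.0756, 0.1976]
tcp_rot: [[-0.196, 0.981, 0.0], [0.981, 0.196, 0.0], [0.0, 0.0, -1.0]]
force: [1.2, 0.6, -0.3]
opening: 0.146
grasp_force: 30.0
```

>>> {"method": "move_arm", "body": {"increments": [{"xyz": [35,-9.2,0],"roll": 0,"grip": 0},{"xyz": [35,-9.2,0],"roll": 0,"grip": 0},{"xyz": [35,-9.2,0],"roll": 0,"grip": 0},{"xyz": [35,-9.2,0],"roll": 0,"grip": 0},{"xyz": [35,-9.2,0],"roll": 0,"grip": 0}]}}

```text
time_s: 19.12
position: [0.4861, 0.0872, 0.1976]
tcp_rot: [[-0.196, 0.981, 0.0], [0.981, 0.196, 0.0], [0.0, 0.0, -1.0]]
force: [0.9, -0.2, -1.0]
opening: 0.145
grasp_force: 30.0
```

>>> {"method": "move_arm", "body": {"increments": [{"xyz": [35,-9.2,0],"roll": 0,"grip": 0},{"xyz": [17,-4.5,0],"roll": 0,"grip": 0},{"xyz": [0,0,0],"roll": -0.08,"grip": 0},{"xyz": [0,0,0],"roll": -0.12,"grip": 0},{"xyz": [0,0,0],"roll": -0.12,"grip": 0}]}}

```text
time_s: 19.53
position: [0.4631, 0.1348, 0.1977]
tcp_rot: [[-0.502, 0.865, 0.001], [0.865, 0.502, 0.0], [-0.0, 0.0, -1.0]]
force: [0.8, -0.3, -0.9]
opening: 0.143
grasp_force: 30.0
```

>>> {"method": "move_arm", "body": {"increments": [{"xyz": [0,0,0],"roll": -0.12,"grip": 0},{"xyz": [0,0,0],"roll": -0.12,"grip": 0},{"xyz": [0,0,0],"roll": -0.12,"grip": 0},{"xyz": [0,0,0],"roll": -0.12,"grip": 0},{"xyz": [0,0,0],"roll": -0.12,"grip": 0}]}}

```text
time_s: 19.95
position: [0.4634, 0.1341, 0.1976]
tcp_rot: [[-0.902, 0.432, 0.0], [0.432, 0.902, 0.0], [-0.0, 0.0, -1.0]]
force: [0.9, 0.4, -1.3]
opening: 0.147
grasp_force: 30.0
```

>>> {"method": "move_arm", "body": {"increments": [{"xyz": [0,0,0],"roll": -0.12,"grip": 0},{"xyz": [0,0,0],"roll": -0.12,"grip": 0},{"xyz": [0,0,0],"roll": -0.09,"grip": 0},{"xyz": [0,0,0],"roll": 0,"grip": 0},{"xyz": [0,0,0],"roll": 0,"grip": 0}]}}

```text
time_s: 20.37
position: [0.4634, 0.1341, 0.1974]
tcp_rot: [[-0.992, 0.125, 0.0], [0.125, 0.992, 0.0], [-0.0, 0.0, -1.0]]
force: [0.2, 0.4, -0.6]
opening: 0.147
grasp_force: 30.0
```

Run:
```python
from h import *
np.set_printoptions(precision=4,suppress=True)
s=bot.read_state(); im,d=bot.capture("wrist"); save("w5",im[60:420]); print(s["time_s"],s["position"],s["tcp_rot"][:,0],s["opening"])
W=cloud(d,*T("wrist",s)); Q=toolline(W,0)
print("TCP tray",toolline(np.array(s["position"]),0))
m=(d>0)&(Q[...,2]>120)&(Q[...,2]<250)&(abs(Q[...,1]+30)<12)&(Q[...,0]<-35)&(Q[...,0]>-90)&(W[...,2]<.23); P=Q[m]; print(len(P),cv2.fitLine(P.astype(np.float32),cv2.DIST_HUBER,0,.01,.01).ravel(),P.min(0))
```

```text
20.3667 [0.4634 0.1341 0.1974] [-0.9922  0.1249 -0.0003] 0.1467856134748554
TCP tray [-33.1488 -29.7817 197.4175]
1916 [  0.7619  -0.0128   0.6476 -53.9457 -29.9091 199.4384] [-75.5814 -41.9902 179.5316]
```

View pics/w5.png

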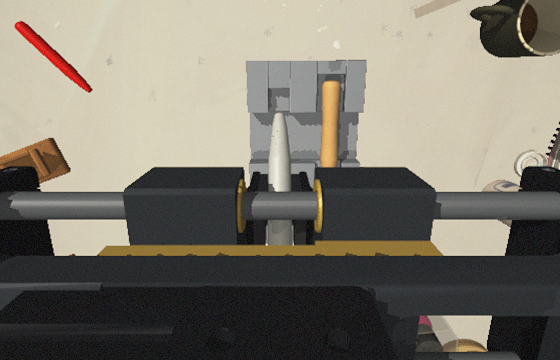

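>>> {"method": "move_arm", "body": {"increments": [{"xyz": [0,0,20],"roll": 0,"grip": 0},{"xyz": [0,0,35],"roll": 0,"grip": 0},{"xyz": [0,0,38],"roll": 0,"grip": 0},{"xyz": [0,0,35],"roll": 0,"grip": 0},{"xyz": [0,0,18],"roll": 0,"grip": 0}]}}

```text
time_s: 20.83
position: [0.4618, 0.1339, 0.0481]
tcp_rot: [[-0.992, 0.125, -0.004], [0.125, 0.992, -0.0], [0.004, -0.001, -1.0]]
force: [-0.2, -0.1, -0.7]
opening: 0.145
grasp_force: 30.0
```

>>> {"method": "move_arm", "body": {"increments": [{"xyz": [0,0,5],"roll": 0,"grip": 0},{"xyz": [0,0,0],"roll": 0,"grip": 0},{"xyz": [0,0,0],"roll": 0,"grip": 0}]}}

```text
time_s: 21.08
position: [0.4643, 0.1341, 0.0466]
tcp_rot: [[-0.992, 0.123, 0.001], [0.123, 0.992, 0.0], [-0.001, 0.0, -1.0]]
force: [-0.2, 0.2, -0.5]
opening: 0.145
grasp_force: 30.0
```

>>> {"method": "move_arm", "body": {"increments": [{"xyz": [0,0,4],"roll": 0,"grip": 0},{"xyz": [0,0,4],"roll": 0,"grip": 0},{"xyz": [-1,0,3],"roll": 0,"grip": 0},{"xyz": [-1,0,3],"roll": 0,"grip": 0},{"xyz": [-1,0,3],"roll": 0,"grip": 0}]}}

```text
time_s: 21.5
position: [0.4691, 0.1336, 0.0303]
tcp_rot: [[-0.992, 0.122, 0.006], [0.122, 0.993, -0.0], [-0.006, 0.001, -1.0]]
force: [3.1, -0.9, 7.7]
opening: 0.147
grasp_force: 30.0
```

>>> {"method": "move_arm", "body": {"increments": [{"xyz": [-1,0,3],"roll": 0,"grip": 0},{"xyz": [-1,0,3],"roll": 0,"grip": 0},{"xyz": [-1,0,3],"roll": 0,"grip": 0},{"xyz": [-1,0,3],"roll": 0,"grip": 0}]}}

```text
time_s: 21.83
position: [0.4748, 0.133, 0.0185]
tcp_rot: [[-0.992, 0.122, 0.009], [0.122, 0.992, 0.0], [-0.009, 0.001, -1.0]]
force: [2.2, -1.4, 6.8]
opening: 0.149
grasp_force: 30.0
```

>>> {"method": "move_arm", "body": {"increments": [{"xyz": [-1,0,3],"roll": 0,"grip": 0},{"xyz": [0,0,3],"roll": 0,"grip": 0},{"xyz": [0,0,2],"roll": 0,"grip": 0},{"xyz": [0,0,0],"roll": 0,"grip": 0}]}}

```text
time_s: 22.17
position: [0.4738, 0.1331, 0.0098]
tcp_rot: [[-0.992, 0.123, 0.005], [0.123, 0.992, 0.0], [-0.005, 0.001, -1.0]]
force: [3.1, 0.2, 3.6]
opening: 0.147
grasp_force: 30.0
```

```bash
python3 -c "
from h import *
print(toolline(np.array(bot.read_state()['position']),0))
prof(-30,4,('top','wrist','scene'))"
```

```text
[-22.71561932 -29.54166534   9.76916855]
22.1667 [473.83152687 133.06850237   9.76916855] [3.1328923  0.19141284 3.64267941] 0.14685088530100252
top 45 6 [25.  25.5];top 55 9 [24.4 26.1];top 65 8 [23. 26.];top 75 9 [24.5 28. ];top 85 7 [23.2 26.2];top 95 10 [24.4 26. ];top 105 7 [24.1 26.1];
wrist -95 372 [24.1 25. ];wrist -85 316 [23.9 24.8];wrist -75 316 [12.4 21.5];wrist -65 306 [22.9 24.3];wrist -55 297 [24.8 26.1];wrist -45 289 [26.7 27.8];wrist -35 288 [27.6 28.6];wrist -25 27 [27.6 28.7];wrist -15 99 [29.7 30.6];wrist -5 256 [30.2 31.1];wrist 5 32 [30.4 31. ];
scene -95 5 [22.  23.3];scene -75 5 [15.3 19.2];scene -65 8 [19.7 22.5];scene -55 5 [22.6 23.8];scene -45 8 [21.2 24.6];scene -35 10 [23.6 29.5];scene 95 5 [21.6 23.3];
```

>>> {"method": "move_arm", "body": {"increments": [{"xyz": [0,0,1],"roll": 0,"grip": 0},{"xyz": [0,0,1],"roll": 0,"grip": 0},{"xyz": [0,0,1],"roll": 0,"grip": 0},{"xyz": [0,0,1],"roll": 0,"grip": 0},{"xyz": [0,0,0],"roll": 0,"grip": 0}]}}

```text
time_s: 22.73
position: [0.4717, 0.1331, 0.0055]
tcp_rot: [[-0.992, 0.122, 0.001], [0.122, 0.992, 0.0], [-0.001, 0.0, -1.0]]
force: [2.0, 0.5, 8.2]
opening: 0.145
grasp_force: 30.0
```

```bash
python3 -c "
from h import *
print(toolline(np.array(bot.read_state()['position']),0))
prof(-30,4,('wrist',))"
```

```text
[-24.80657545 -29.72788051   5.49439833]
22.7333 [471.7335211  133.14023365   5.49439833] [2.0181468  0.50794925 8.23594799] 0.1447263195438997
wrist -95 375 [24.1 24.9];wrist -85 331 [23.9 24.8];wrist -75 328 [13.5 22.1];wrist -65 326 [22.6 23.7];wrist -55 315 [23.7 24.7];wrist -45 308 [24.5 25.5];wrist -35 247 [24.5 25.4];wrist -15 133 [24.7 25.4];wrist -5 251 [24.6 25.4];wrist 5 5 [24.  24.3];
```

>>> {"method": "move_arm", "body": {"increments": [{"xyz": [0,0,0],"roll": 0,"grip": 16},{"xyz": [0,0,0],"roll": 0,"grip": 20},{"xyz": [0,0,0],"roll": 0,"grip": 30},{"xyz": [0,0,0],"roll": 0,"grip": 35},{"xyz": [0,0,0],"roll": 0,"grip": 35}]}}

```text
time_s: 23.2
position: [0.4705, 0.1331, 0.0046]
tcp_rot: [[-0.992, 0.122, -0.002], [0.122, 0.992, -0.0], [0.002, -0.0, -1.0]]
force: [0.3, 0.1, -1.1]
opening: 0.312
grasp_force: 0.0
```

>>> {"method": "move_arm", "body": {"increments": [{"xyz": [0,0,0],"roll": 0,"grip": 35},{"xyz": [0,0,-3],"roll": 0,"grip": 35},{"xyz": [0,0,-10],"roll": 0,"grip": 35},{"xyz": [0,0,-25],"roll": 0,"grip": 35},{"xyz": [0,0,-35],"roll": 0,"grip": 35}]}}

```text
time_s: 23.62
position: [0.4696, 0.1329, 0.0775]
tcp_rot: [[-0.992, 0.123, -0.006], [0.123, 0.992, -0.0], [0.006, -0.001, -1.0]]
force: [0.7, 0.6, -0.2]
opening: 0.352
grasp_force: 0.0
```

>>> {"method": "move_arm", "body": {"increments": [{"xyz": [0,0,-35],"roll": 0,"grip": 35},{"xyz": [0,0,-35],"roll": 0,"grip": 35},{"xyz": [0,0,-35],"roll": 0,"grip": 35},{"xyz": [0,0,-20],"roll": 0,"grip": 35},{"xyz": [0,0,0],"roll": 0,"grip": 35}]}}

```text
time_s: 24.03
position: [0.4744, 0.1334, 0.2086]
tcp_rot: [[-0.992, 0.122, 0.011], [0.122, 0.993, 0.001], [-0.011, 0.002, -1.0]]
force: [0.2, 0.3, 0.1]
opening: 0.348
grasp_force: 0.0
```

```bash
python3 -c "
from h import *
prof(-30,4,('wrist',)); prof(28,6,('wrist',))
im,d=bot.capture('wrist'); save('w6',im)"
```

```text
24.0333 [474.37301418 133.38802898 208.56514453] [0.21449938 0.27463394 0.08204167] 0.3484405459965799
wrist -95 67 [24.1 25.1];wrist -85 61 [23.8 24.8];wrist -75 55 [20.  22.3];wrist -65 63 [22.7 23.8];wrist -55 58 [23.8 25.1];wrist -45 56 [24.7 25.6];wrist -35 53 [24.8 25.8];wrist -25 49 [24.8 25.6];wrist -15 47 [24.9 25.7];wrist -5 48 [24.8 25.6];wrist 5 47 [24.9 25.7];wrist 15 48 [24.7 25.8];wrist 25 29 [24.1 24.8];wrist 35 62 [23.8 25.1];wrist 45 47 [24.3 25.1];wrist 55 36 [24.2 25.1];wrist 95 12 [24.1 24.6];wrist 105 42 [24.3 24.9];
24.0833 [472.90739372 133.25482338 206.23752383] [-0.03008008  0.2272448  -0.36420473] 0.3491682975958695
wrist -95 97 [12.5 24.7];wrist -85 95 [31.9 33.3];wrist -75 108 [32.2 33.4];wrist -65 90 [31.8 33.1];wrist -55 92 [31.2 32.6];wrist -45 91 [31.  32.2];wrist -35 91 [31.2 32.3];wrist -25 92 [31.7 32.7];wrist -15 88 [31.9 32.9];wrist -5 79 [32.3 33.8];wrist 5 82 [31.7 32.9];wrist 15 77 [30.5 31.9];wrist 25 70 [28.7 30.5];wrist 35 55 [27.8 28.8];wrist 45 13 [23.8 27.9];
```

View pics/w6.png

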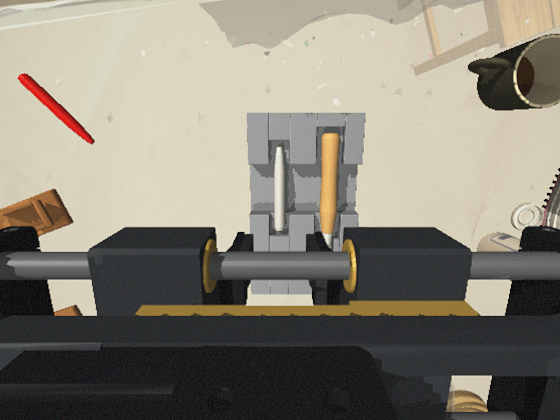

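The punch (columns 275–285, rows 147–230) and the tool (columns 320–338, rows 135–240) both lie flat in their compartments, and the gripper is clear.

```bash
python3 -c "
from rig import bot
print(bot.hand_in())"
```

```text
the job is handed in; nothing more can be done
None
```

The modelling tool lies flat in the long compartment with its blade in the slot, and the punch lies flat in the short compartment. The job took about 24 s and is handed in; the paint bottle, tape and mug were not touched.

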